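# File the good trial mouldings in the sample case

## Robot

A 7-joint arm with a two-finger parallel gripper is mounted at the origin on the work surface. World frame = base frame: x ahead of the robot, y to its left, z up, the work surface at z = 0. Lengths are in mm, angles in rad, forces in N, time in s.
With the tool pointing down it reaches from about 400 to 925 mm from the base axis. Payload 5.6 kg.
Tool frame: the origin (TCP) lies at the very end of the fingers, on their centre line; the grasp point (between the pads) lies 19 mm behind it; z points along the fingers, y is the direction in which the jaws open and shut (so a half turn about z gives the same grasp; the last joint's range is limited). The gripper opens to 85 mm and grips with 20 to 120 N. Pads are 22 mm wide; open, the fingers measure 114 mm over their backs; the gripper's body (76 mm by 85 mm) begins 54 mm behind the grasp point. The pads swing forward as they close: fully open they stand 13 mm farther back than shut.
Start: joints at [1.256, 0.468, -0.012, 1.603, 0.006, 1.071, -0.056], TCP at [174.461, -626.156, 231.29] pointing down, gripper open.
Joint ranges: [-2.53, 2.53], [-0.31, 2.02], [-1.57, 1.55], [0.28, 2.44], [-1.29, 4.43], [0.15, 1.84], [-2.92, 2.92]. Speed limits (rad/s): [2.57, 2.57, 3.14, 3.14, 3.14, 3.14, 3.14].

## Interface

Orientations are given as a unit quaternion [x, y, z, w].
In Python, from plant import movep, movel, movej, move_gripper, wait, ik, read_state, grab_frame, MotionError, hand_in gives the robot as it stands. Calls block until the motion is done:
- movep(position, orientation): joint-space move of the TCP to a pose.
- movel(position, rot=None, v=150, force_limit=None): straight line of the TCP; rot=None keeps the orientation; v is the mean speed in mm/s. With force_limit (N) it stops when the force on the tool has changed by that much, and returns True; else False.
- movej(angles): joint-space move.
- move_gripper(opening, f_grip=None): opening from 0.0 (shut) to 1.0 (fully open); f_grip is the grip in N (None keeps the last); returns when the fingers have stopped.
- wait(seconds).
- ik(position, orientation): joint angles nearest the present ones, or None.
- read_state(): the state.
- grab_frame(name): name is "scene" or "top" or "wrist"; returns a dict with "color" (420x560x3 uint8, blue, green, red), "depth" (420x560 float32, mm along the optical axis (not along the pixel's ray), 0 where there is no reading), "fx", "fy", "cx", "cy" (pixels), "world_from_camera" (4x4, takes a point from camera to world coordinates). Camera axes: x right, y down, z forward; pixel columns grow to the right and rows downward; lengths in mm; the calibration is good to about 2 mm. A picture is of the moment at which its call begins.
A pose or a line that the arm cannot do raises MotionError and nothing moves.
- hand_in(): hands the job in, once; it reports no verdict.
The state is a dict: "time_s": time; "qpos": joint angles; "qd": joint speeds; "effort": joint torques, N m; "position": TCP position; "orientation": TCP orientation; "force": force on the tool from outside, world axes, zero at the start; "moment": the same for the moment, N m; "width": opening from 0.0 (shut) to 1.0 (fully open).
Only numpy, scipy, OpenCV 4.12 (cv2) and the standard library are available. Lean on these libraries where they do the work, as an engineer would, in place of code of your own. Each camera call takes 0.05 s, during which the arm holds its last target.

## Task

The first shots from the moulding trial lie scattered on the bench: put each of the four good ones (red star knob, yellow pull handle, green gear, white foot) into the bay of its own colour in the blue sample case, standing flat on the bay's floor with its hub or fin upwards. Two look-alikes are short shots that did not fill, a red knob with lobes missing and a yellow handle with its ends missing: leave them lying where they are, without shifting them.

Things in the scene. Friction and masses are not known exactly. Their poses are not given: they have to be found in the camera images.
- star_knob_mid (a point): good red star knob, loose plastic moulding: a base 12 mm high with five round lobes all the way round, 50 mm across. Above the base stands the grip, a round hub 24 mm in diameter from 12 to 36 mm above the underside, on the centre axis, with a brass insert in its top. Whole height 36 mm. This point is on the axis, half-way up (18 mm above its underside); z is up.
- pull_handle_mid (a point): good yellow pull handle, loose plastic moulding: a base 68 mm long (its x), 24 mm wide (its y) and 12 mm high with two round ends, each with a brass insert 22 mm from the middle; on its middle an upright fin 26 mm long (x), 12 mm thick (y), from 12 to 36 mm above the underside: the place to grip, across y. This point is in the middle, 18 mm above its underside; z is up.
- gear_mid (a point): good green gear wheel, loose plastic moulding: a toothed base disc 51 mm across and 12 mm high. Above the base stands the grip, a round hub 24 mm in diameter from 12 to 36 mm above the underside, on the centre axis, with a brass insert in its top. This point is on the axis, 18 mm above its underside; z is up.
- foot_mid (a point): good white machine foot, loose plastic moulding: a square base 46 x 46 mm and 12 mm high with four dark corner holes, sides along its x and y. Above the base stands the grip, a round hub 24 mm in diameter from 12 to 36 mm above the underside, on the centre axis, with a brass insert in its top. This point is on the axis, 18 mm above its underside; z is up.
- short_star_mid (a point): REJECT, a red star knob that did not fill (short shot), loose: only two of the five lobes, on its +x side, bare round the rest, and no brass insert in its top; the same red, hub (24 mm) and height (36 mm). This point is on the hub's axis, 18 mm above its underside. It is not to be moved.
- short_handle_mid (a point): REJECT, a yellow pull handle that did not fill (short shot), loose: both round ends with their brass inserts are missing, only the middle 26 x 24 mm (x, y) with the fin is left; 36 mm high. This point is in the middle, 18 mm above its underside. It is not to be moved.
- bay_red: red bay: a red square open liner, 86 x 86 mm outside, 80 x 80 mm inside, sides along its x and y, fixed in the flat blue sample case, which holds the four bays two by two at 88 mm spacing in any arrangement. Origin: centre of its underside, 4 mm above the table. Its floor is 3 mm thick (inner floor 7 mm above the table), its rim 18 mm above the table, as high as the case's own walls.
- bay_yellow: yellow bay: a yellow square open liner, 86 x 86 mm outside, 80 x 80 mm inside, sides along its x and y, fixed in the flat blue sample case, which holds the four bays two by two at 88 mm spacing in any arrangement. Origin: centre of its underside, 4 mm above the table. Its floor is 3 mm thick (inner floor 7 mm above the table), its rim 18 mm above the table, as high as the case's own walls.
- bay_green: green bay: a green square open liner, 86 x 86 mm outside, 80 x 80 mm inside, sides along its x and y, fixed in the flat blue sample case, which holds the four bays two by two at 88 mm spacing in any arrangement. Origin: centre of its underside, 4 mm above the table. Its floor is 3 mm thick (inner floor 7 mm above the table), its rim 18 mm above the table, as high as the case's own walls.
- bay_white: white bay: a white square open liner, 86 x 86 mm outside, 80 x 80 mm inside, sides along its x and y, fixed in the flat blue sample case, which holds the four bays two by two at 88 mm spacing in any arrangement. Origin: centre of its underside, 4 mm above the table. Its floor is 3 mm thick (inner floor 7 mm above the table), its rim 18 mm above the table, as high as the case's own walls.
Things that resemble listed ones, but are neither listed nor needed, are in the scene too. Of the things that look like the bay_yellow, the smallest one is meant. Leave any brown look-alike of the part that bears pull_handle_mid alone.

How it is judged:
By the outcome, as a careful person would: the job done as asked, in the order asked, and still so for the second after the job is handed in, with the robot touching nothing.
It also fails if it takes over 99 s, if anything falls off the work surface, if the arm or the gripper's body presses on something with over 40 N, if the wrist force passes 120 N, or if a joint passes its speed limit or range.

## Working session

There is one attempt and no reset: what is moved stays moved. The work goes in short steps, each a Python script; the robot and the scene stay as the last script left them, time stands still between calls to the robot, and variables do not carry over. Pictures are saved under pics/ and viewed, and the job is handed in when it is done.

```bash
ls; mkdir -p pics; python3 - <<'E'
from plant import *
import cv2,numpy as np
for n in ("top","scene"):
    f=grab_frame(n); cv2.imwrite(f"pics/{n}0.png",f["color"]); np.savez(f"/tmp/{n}0.npz",**f)
    print(n,f["fx"],f["fy"],f["cx"],f["cy"]);print(np.round(f["world_from_camera"],3))
s=read_state();print(s["time_s"],s["orientation"],s["width"])
E
```

```text
pics
top 420.9545124044633 420.9545124044633 280.82508884517705 207.86404102233365
[[ 2.000000e-03 -9.860000e-01  1.670000e-01  2.743610e+02]
 [-1.000000e+00 -1.000000e-03  5.000000e-03  3.429700e+01]
 [-5.000000e-03 -1.670000e-01 -9.860000e-01  1.099119e+03]
 [ 0.000000e+00  0.000000e+00  0.000000e+00  1.000000e+00]]
scene 505.91605098072927 505.91605098072927 278.7424674408046 204.44279402426807
[[ 4.510000e-01  4.990000e-01 -7.400000e-01  1.328019e+03]
 [ 8.930000e-01 -2.360000e-01  3.840000e-01 -4.228360e+02]
 [ 1.700000e-02 -8.340000e-01 -5.520000e-01  7.066910e+02]
 [ 0.000000e+00  0.000000e+00  0.000000e+00  1.000000e+00]]
0.1 [ 9.90788454e-01  1.35416222e-01 -1.66290413e-04 -8.11492528e-04] 1.0010377662913374
```

View pics/top0.png

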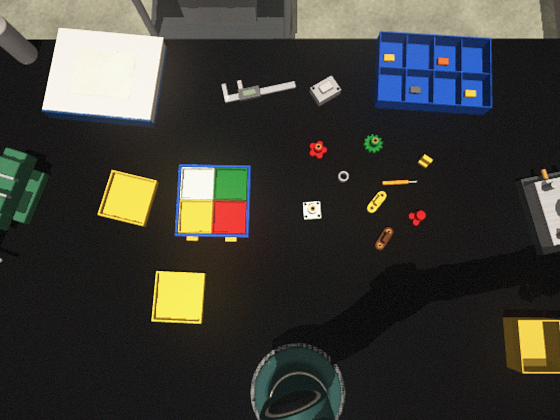

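View pics/scene0.png

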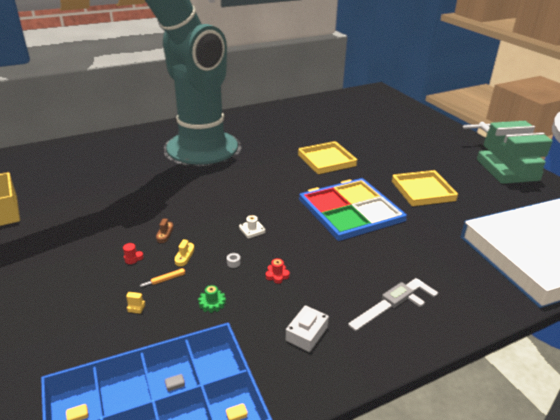

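The top view shows good candidates: red knobs at (318,149) and (418,217), handles at (376,202, yellow), (384,238, brown) and (426,160, short yellow), the gear at (373,143), the foot at (312,210) and the case at (213,201). There are loose yellow trays at (128,198) and (178,297). I'll enlarge this to confirm.

```bash
python3 - <<'E'
import cv2,numpy as np
a=np.load("/tmp/top0.npz")["color"]; b=np.load("/tmp/scene0.npz")["color"]
cv2.imwrite("pics/topcrop.png",cv2.resize(a[125:255,295:445],None,fx=4.5,fy=4.5,interpolation=cv2.INTER_CUBIC))
cv2.imwrite("pics/scenecrop.png",cv2.resize(b[200:325,110:300],None,fx=4.2,fy=4.2,interpolation=cv2.INTER_CUBIC))
cv2.imwrite("pics/casecrop.png",cv2.resize(a[150:330,90:260],None,fx=3.3,fy=3.3,interpolation=cv2.INTER_CUBIC))
E
```

```text
(no output)
```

View pics/topcrop.png

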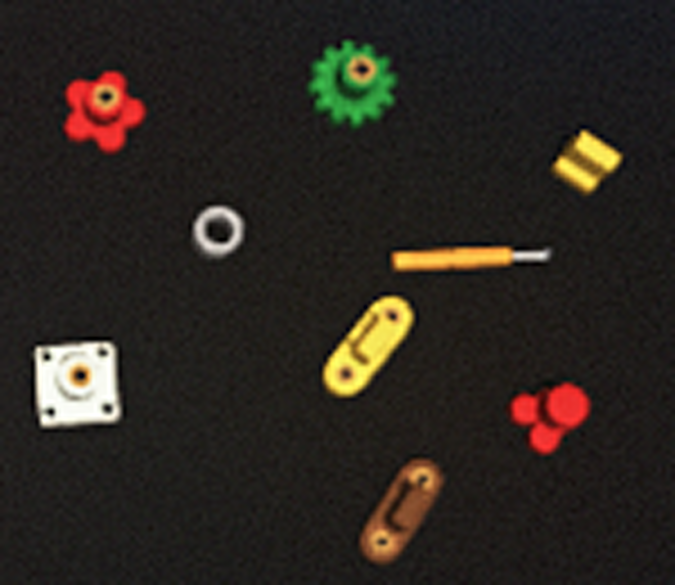

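View pics/scenecrop.png

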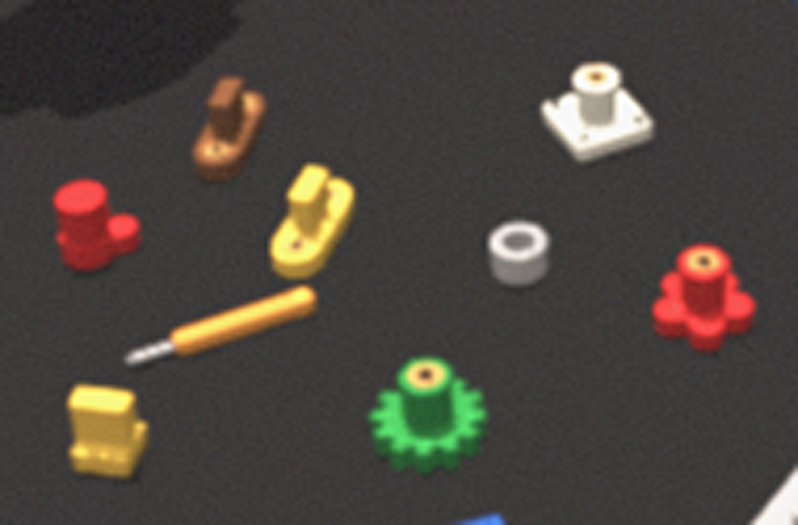

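View pics/casecrop.png

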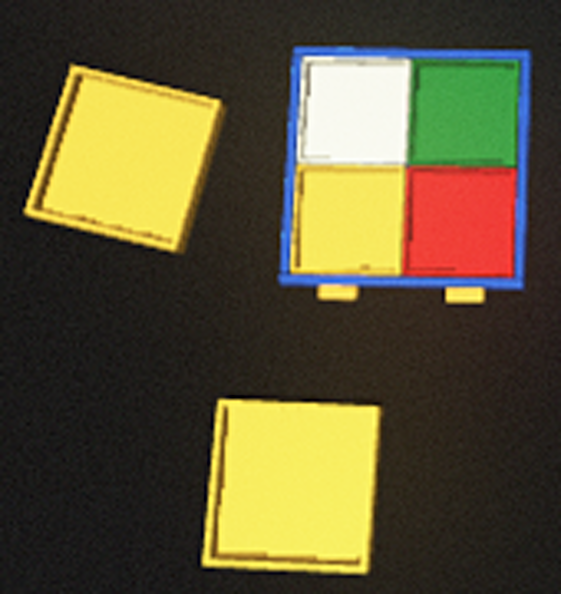

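Candidates, in top-view pixels:
- **Red knob:** (318,149) has five lobes and a brass insert, so it is the good one. (418,217) has two lobes and no insert, so it is the reject.
- **Yellow handle:** (376,202) has two round ends with inserts, so it is the good one. (426,160) is only the stub, so it is the reject. (384,238) is brown and stays alone. (398,182) is a screwdriver.
- **Yellow bay:** (195,217) is in the blue case and is the smallest. The trays at (128,198) and (178,297) are larger and loose.

Next I'll measure positions.

```bash
cat > h.py <<'E'
import cv2,numpy as np
def load(n): return {k:v for k,v in np.load(f"/tmp/{n}.npz").items()}
def ray(f,uv,z):
    uv=np.atleast_2d(np.asarray(uv,float)); T=f["world_from_camera"]
    d=np.c_[(uv[:,0]-f["cx"])/f["fx"],(uv[:,1]-f["cy"])/f["fy"],np.ones(len(uv))]@T[:3,:3].T
    o=T[:3,3]; return (o+d*((z-o[2])/d[:,2])[:,None])[:,:2]
def hsv(f): return cv2.cvtColor(f["color"],cv2.COLOR_BGR2HSV)
def mask(f,c):
    h=hsv(f);H,S,V=[h[...,i].astype(int) for i in range(3)]
    return {"red":((H<6)|(H>172))&(S>150)&(V>70),"yellow":(H>20)&(H<34)&(S>90)&(V>90),
     "green":(H>45)&(H<80)&(S>100)&(V>45),"white":(S<45)&(V>140)}[c].astype(np.uint8)
def comp(m,win):
    x,y,r=win; w=np.zeros_like(m); w[max(0,y-r):y+r,max(0,x-r):x+r]=1; m=m*w
    n,l,s,c=cv2.connectedComponentsWithStats(m); i=1+np.argmax(s[1:,4]); return (l==i).astype(np.uint8)
def cont(m): return max(cv2.findContours(m,cv2.RETR_EXTERNAL,cv2.CHAIN_APPROX_NONE)[0],key=cv2.contourArea)[:,0,:].astype(np.float32)
E
python3 - <<'E'
from h import *
t=load("top0"); s=load("scene0")
for c,w in [("red",(230,217,25)),("yellow",(195,217,25)),("green",(231,183,25)),("white",(197,183,25))]:
    m=comp(mask(t,c),w); p=ray(t,cont(m),18).astype(np.float32); r=cv2.minAreaRect(p); print("bay",c,np.round(r[0],1),np.round(r[1],1),round(r[2],1))
for n,c,w in [("star","red",(318,149,16)),("gear","green",(373,143,16)),("foot","white",(312,210,16)),("handle","yellow",(376,202,20)),("shandle","yellow",(426,160,15)),("sstar","red",(418,217,16))]:
    m=comp(mask(t,c),w); p=ray(t,cont(m),12).astype(np.float32); r=cv2.minAreaRect(p);print(n,"base12",np.round(r[0],1),np.round(r[1],1),round(r[2],1),"circ",np.round(cv2.minEnclosingCircle(p)[0],1))
# brass inserts: within part window find orange (H 8-22) pixels
for f,fn,L in [(t,"top",[("star",318,147),("gear",375,140),("foot",312,208)]),(s,"scene",[("star",277,262),("gear",211,290),("foot",252,218)])]:
    h=hsv(f)
    for n,x,y in L:
        H=h[y-6:y+7,x-7:x+8]; b=f["color"][y-6:y+7,x-7:x+8].astype(int)
        m=((H[...,0]>7)&(H[...,0]<24)&(H[...,1]>50))
        yy,xx=np.nonzero(m); u=(xx.mean()+x-7,yy.mean()+y-6); print(fn,n,m.sum(),np.round(u,1),np.round(ray(f,u,36),1))
E
```

```text
bay red [433.1 174.8] [84.  87.3] 0.0
bay yellow [434.8 263. ] [86.6 86.9] 89.3
bay green [521.6 173.7] [86.2 86.3] 88.9
bay white [523.5 262.1] [86.4 87.1] 0.0
star base12 [616.8 -59.1] [48.2 47.4] 89.5 circ [617.4 -57.2]
gear base12 [ 634.1 -206.4] [51.4 52.1] 53.1 circ [ 634.4 -206.7]
foot base12 [452.7 -40.3] [46.5 46.7] 3.9 circ [452.4 -40. ]
handle base12 [ 475.8 -210.4] [26.7 69.1] 50.5 circ [ 476.5 -209.4]
shandle base12 [ 592.4 -350.6] [27.7 12.4] 54.3 circ [ 593.5 -351.1]
sstar base12 [ 436.2 -315.9] [36.9 44.5] 31.4 circ [ 435.4 -314.5]
top star 26 [318.1 146.1] [[618.4 -57.5]]
top gear 18 [375.  139.8] [[ 635.7 -207.2]]
top foot 21 [312.1 208. ] [[453.6 -40. ]]
scene star 37 [277.  261.7] [[617.5 -55.4]]
scene gear 24 [210.9 289. ] [[ 635.1 -205.4]]
scene foot 14 [251.5 217. ] [[449.2 -36.9]]
```

```bash
cat >> h.py <<'E'
from plant import *
from scipy.spatial.transform import Rotation as R
def q(adeg):
    a=np.radians(adeg); y=np.array([np.cos(a),np.sin(a),0]); z=np.array([0,0,-1.]); x=np.cross(y,z)
    return R.from_matrix(np.c_[x,y,z]).as_quat()
def best(p,adeg):
    c=[]
    for k in (0,180,-180):
        s=ik(list(p),list(q(adeg+k)))
        if s is not None: c.append((abs(s[6]),adeg+k))
    return min(c)[1]
def goto(p,adeg): movep(list(map(float,p)),list(q(adeg)))
def st(*m):
    s=read_state(); print(*m,"t",round(s["time_s"],1),"p",np.round(s["position"],1),"w",round(s["width"],3),"F",np.round(s["force"],1))
def snap(cam,n):
    f=grab_frame(cam); cv2.imwrite(f"pics/{n}.png",f["color"]); np.savez(f"/tmp/{n}.npz",**f); return f
E
python3 - <<'E'
from h import *
x,y=617.5,-57
a=best((x,y,140),np.degrees(np.arctan2(y,x))); print(a)
st(); goto((x,y,150),a); move_gripper(0.65,40); st("above")
f=snap("wrist","w1"); print(np.round(f["world_from_camera"],3),f["fx"])
E
```

```text
-5.2738959573517645
t 0.1 p [ 174.3 -625.7  230.4] w 1.001 F [ 0.6  0.2 -0.1]
above t 3.1 p [617.5 -57.1 150. ] w 0.65 F [ 0.2 -0.6  0.8]
[[ 9.96000e-01 -8.90000e-02 -2.40000e-02  6.24132e+02]
 [-9.20000e-02 -9.60000e-01 -2.65000e-01  9.91100e+00]
 [ 1.00000e-03  2.66000e-01 -9.64000e-01  2.91999e+02]
 [ 0.00000e+00  0.00000e+00  0.00000e+00  1.00000e+00]] 322.6465290773075
```

View pics/w1.png

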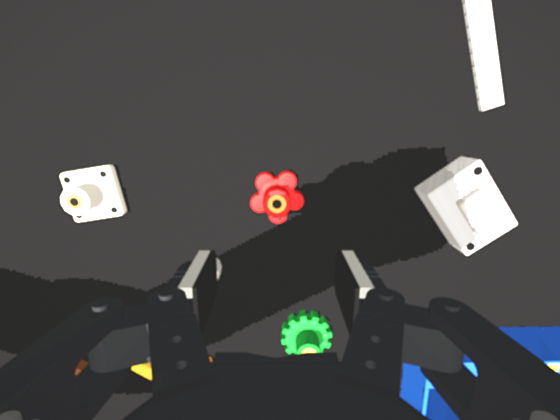

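The wrist view shows the good star at (277,204), with five lobes and an insert, between the open fingers. The foot is at (74,202) and the gear at (307,337). I'll cross-check the position, then grasp.

```bash
python3 - <<'E'
from h import *
f=load("w1")
print(ray(f,[(277,203.5),(74,202)],36))
x,y=617.6,-57
p=ray(f,(277,203.5),36)[0]
if np.hypot(*(p-[x,y]))<6:
    x,y=(np.array([x,y])+p)/2
    a=-5.27
    goto((x,y,60),a); hit=movel([x,y,15.0],v=60,force_limit=10); st("down",hit)
    move_gripper(0.0,50); st("gripped")
    movel([x,y,120],v=200); st("lift")
    snap("wrist","w2")
E
```

```text
[[619.41145086 -56.24840876]
 [454.14949451 -39.70516619]]
down False t 4.5 p [618.8 -56.5  15.2] w 0.65 F [ 0.3 -0.3  0.6]
gripped t 4.9 p [619.  -56.7  15.6] w 0.262 F [-0.3 -0.7  4.4]
lift t 5.5 p [617.6 -57.  119. ] w 0.263 F [-0.8 -0.4 -0.8]
```

View pics/w2.png

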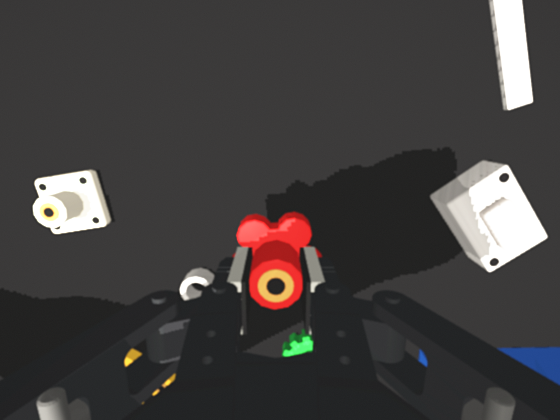

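The star is held by its hub (insert at (276,286)). Placing it in the red bay.

```bash
cat >> h.py <<'E'
def place(x,y,a,zg):
    goto((x,y,130),a); movel([x,y,45],v=200)
    hit=movel([x,y,zg+6.0],v=40,force_limit=8); wait(0.3); st("set",hit)
    move_gripper(0.6); wait(0.2); movel([x,y,130],v=200); st("released")
def pick(x,y,a,z=15.0):
    goto((x,y,130),a); move_gripper(0.6,50); movel([x,y,50],v=200); hit=movel([x,y,z],v=60,force_limit=10); st("down",hit)
    move_gripper(0.0,50); wait(0.2); s=read_state(); st("gripped"); movel([x,y,130],v=200); st("lift"); return s["position"][2]
E
python3 - <<'E'
from h import *
x,y=433.5,174.8
a=best((x,y,130),np.degrees(np.arctan2(y,x)))
place(x,y,a,15.4)
f=snap("top","t1"); g=snap("wrist","w3")
cv2.imwrite("pics/t1c.png",cv2.resize(f["color"][150:250,160:440],None,fx=2.8,fy=2.8))
E
```

```text
set True t 8.2 p [433.4 174.5  22.5] w 0.262 F [-0.6 -1.3  6.3]
released t 9.5 p [433.1 174.1 129.3] w 0.597 F [-0.5 -0.  -0.4]
```

View pics/w3.png

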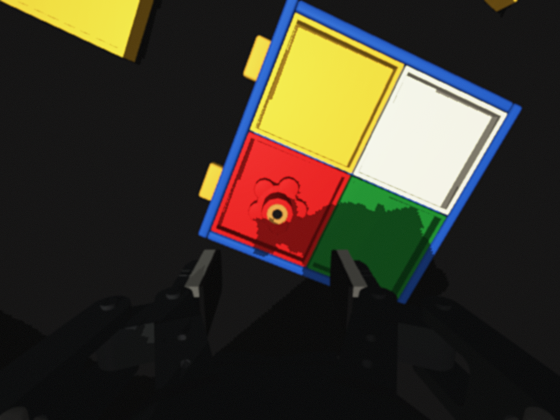

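View pics/t1c.png

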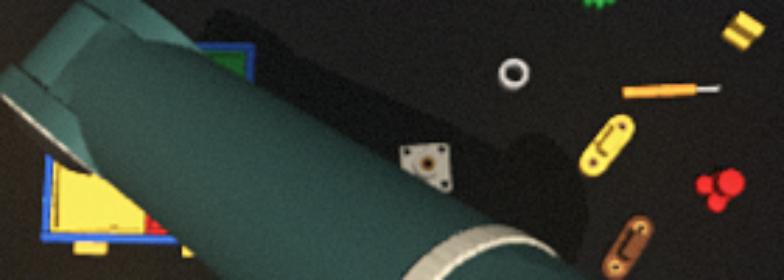

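The wrist view shows the star standing upright in the red bay, insert at (277,214). Next is the handle, with a wrist look first.

```bash
python3 - <<'E'
from h import *
t=load("top0")
x,y=476,-210
for k in (50.5,-129.5,230.5):
    s=ik([x,y,150],list(q(k))); print(k,None if s is None else round(s[6],2))
a=best((x,y,150),50.5); print(a)
goto((x,y,150),a); f=snap("wrist","w4"); st()
E
```

```text
50.5 0.77
-129.5 -2.01
230.5 -2.01
50.5
t 11.1 p [ 476.4 -208.4  149.9] w 0.601 F [ 0.2 -0.2  0.4]
```

View pics/w4.png

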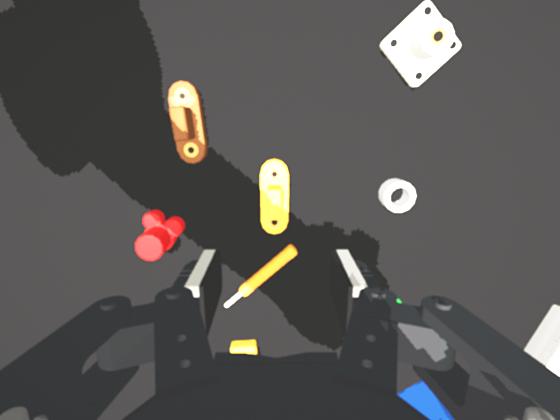

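The good handle is at (275,197), its inserts at (275,174) and (274,223), lined up between the fingers. The short star at (155,235) and the brown handle at (188,122) are clear of the fingers.

```bash
python3 - <<'E'
from h import *
f=load("w4"); p=ray(f,[(275,174),(274.5,223)],12); print(p,np.linalg.norm(p[0]-p[1])); c=p.mean(0); d=p[1]-p[0]; ang=np.degrees(np.arctan2(d[1],d[0])); print(c,ang)
m=comp(mask(f,"yellow"),(275,197,45)); P=ray(f,cont(m),12).astype(np.float32); print(cv2.minAreaRect(P))
c=(c+[476,-210])/2
a=((ang+90-50.5+90)%180-90)+50.5; a=(a+50.5)/2; print("use",c,a)
if abs(a-50.5)<4 and np.hypot(*(c-[476,-210]))<5:
    z=pick(c[0],c[1],a); print(z); snap("wrist","w5")
E
```

```text
[[ 460.13960222 -195.15327   ]
 [ 494.61198545 -224.07040486]] 44.99495409606465
[ 477.37579383 -209.61183743] -39.991582495526735
((475.69903564453125, -208.97225952148438), (26.552175521850586, 67.76439666748047), 51.25001907348633)
use [ 476.68789692 -209.80591872] 50.254208752236636
down False t 12.8 p [ 476.8 -209.6   15. ] w 0.599 F [-0.8 -0.3 -0.8]
gripped t 13.4 p [ 476.9 -210.    15.3] w 0.13 F [-0.5  0.1  5.3]
lift t 14.2 p [ 475.7 -209.9  129. ] w 0.128 F [-0.1 -0.2 -0.6]
15.308922466279098
```

View pics/w5.png

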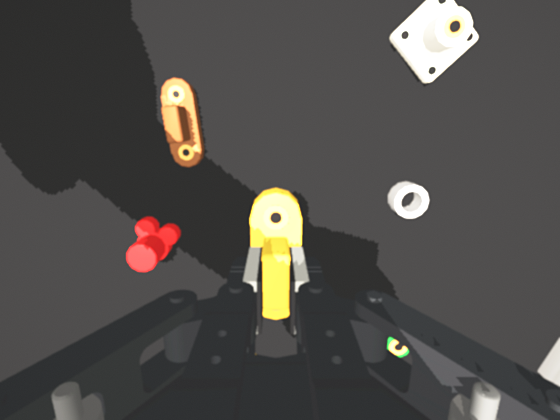

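The handle is held squarely by its fin. Placing it in the yellow bay.

```bash
python3 - <<'E'
from h import *
x,y=434.6,262.8
a1=best((x,y,130),-1); a2=best((x,y,130),89)
s={a:abs(ik([x,y,130],list(q(a)))[6]) for a in (a1,a2)}; a=min(s,key=s.get); print(s,a)
place(x,y,a,15.3); snap("wrist","w6")
x,y=635.2,-206.4
a=best((x,y,130),np.degrees(np.arctan2(y,x))); goto((x,y,150),a); snap("wrist","w7"); st()
E
```

```text
{-1: np.float64(1.0252756744011595), 89: np.float64(0.3595105545842964)} 89
set True t 17.4 p [434.5 262.5  22.3] w 0.124 F [-0.  -1.   6.4]
released t 18.8 p [434.3 262.  129.2] w 0.598 F [-0.4 -0.5 -0.3]
t 20.7 p [ 635.5 -204.1  150.1] w 0.603 F [ 0.1 -1.1  0.3]
```

View pics/w6.png

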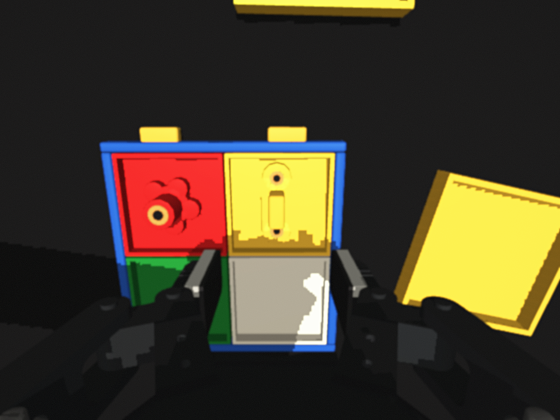

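View pics/w7.png

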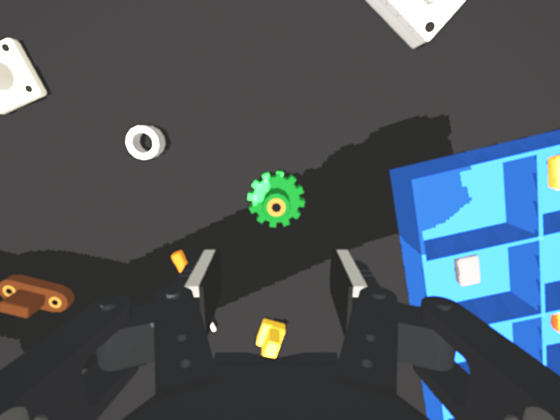

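The handle lies flat and centred in the yellow bay (w6, (276,205)), and the star is fine at (170,208). The gear is centred at (276,200) between the fingers, with its insert at (277,207). The short handle at (270,338) and the blue organiser are clear of them.

```bash
python3 - <<'E'
from h import *
p=ray(load("w7"),(276.5,207.5),36)[0]; print(p)
c=(p+[635.3,-206.5])/2
assert np.hypot(*(p-c))<4
a=best((c[0],c[1],130),np.degrees(np.arctan2(c[1],c[0])))
z=pick(c[0],c[1],a); snap("wrist","w8")
if read_state()["width"]>0.2:
    x,y=521.7,174.0; a=best((x,y,130),np.degrees(np.arctan2(y,x))); place(x,y,a,z); snap("wrist","w9")
    x,y=453.2,-39.6; a=best((x,y,130),3.9); print(a); goto((x,y,150),a); snap("wrist","w10"); st()
E
```

```text
[ 636.05483831 -206.49764292]
down False t 22.4 p [ 635.8 -206.4   15. ] w 0.602 F [ 0.4  0.5 -0.4]
gripped t 23.0 p [ 636.2 -206.6   15.6] w 0.257 F [-0.7 -0.4  4.2]
lift t 23.7 p [ 634.6 -206.6  128.6] w 0.26 F [-0.4  0.2 -2.4]
set True t 26.7 p [521.5 173.7  22.6] w 0.26 F [ 0.1 -0.3  4.6]
released t 28.0 p [521.2 173.3 129.2] w 0.596 F [-0.2 -0.8 -0.1]
3.9
t 29.0 p [453.9 -38.  150. ] w 0.6 F [0.1 0.6 0.5]
```

View pics/w9.png

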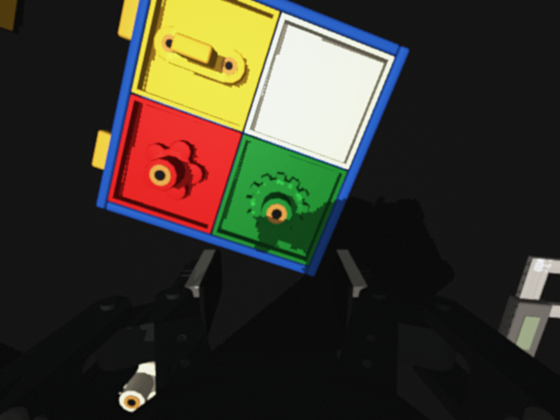

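View pics/w10.png

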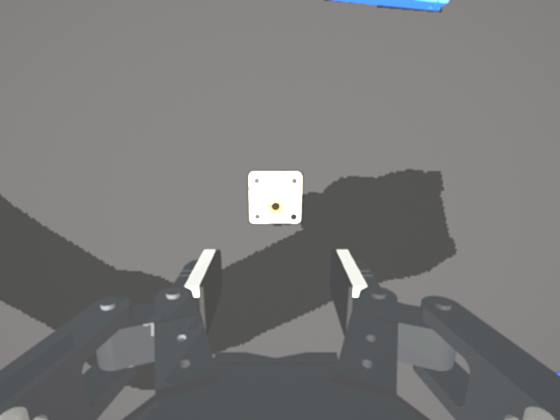

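The gear stands in the green bay (w9, (277,205)). The foot is centred and squared between the fingers (w10, (275,197), insert at (275,206)).

```bash
python3 - <<'E'
from h import *
p=ray(load("w10"),(275.5,206.5),36)[0]; print(p)
c=(p+[453.2,-39.8])/2
assert np.hypot(*(p-c))<4
z=pick(c[0],c[1],3.9); snap("wrist","w11")
if read_state()["width"]>0.2:
    x,y=522.8,262.2
    s={a:abs(ik([x,y,130],list(q(a)))[6]) for a in (best((x,y,130),-1),best((x,y,130),89))}; a=min(s,key=s.get)
    place(x,y,a,z); snap("wrist","w12")
    goto((560,-350,300),-32); f=snap("top","t2"); g=snap("scene","s2"); st()
    cv2.imwrite("pics/t2c.png",cv2.resize(f["color"][140:260,165:445],None,fx=2.8,fy=2.8,interpolation=cv2.INTER_CUBIC))
E
```

```text
[454.47391804 -39.88694377]
down False t 30.7 p [453.9 -39.6  14.9] w 0.601 F [0.5 0.5 0.5]
gripped t 31.3 p [454.2 -39.8  15.5] w 0.263 F [-0.5  0.2  4.9]
lift t 32.0 p [453.1 -40.3 129.2] w 0.258 F [ 0.3 -0.5 -0.8]
set True t 34.7 p [522.7 261.9  22.5] w 0.26 F [-0.5 -0.2  4.2]
released t 36.0 p [522.5 261.4 129.1] w 0.6 F [-0.9 -0.4 -0.1]
t 38.4 p [ 560.5 -348.6  299.7] w 0.598 F [ 0.1 -0.  -0.1]
```

View pics/w12.png

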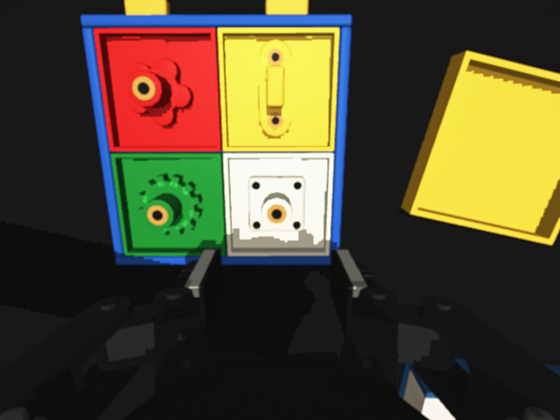

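View pics/t2c.png

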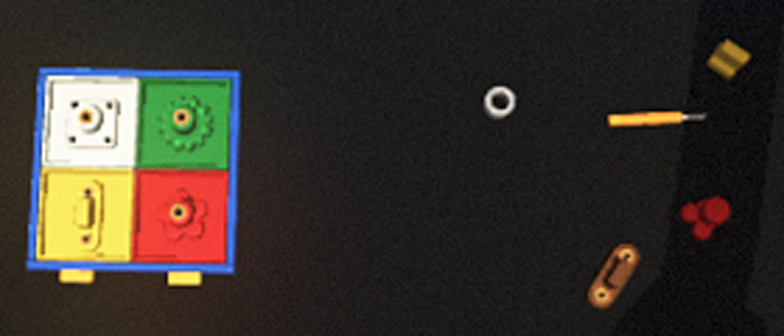

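View pics/s2.png

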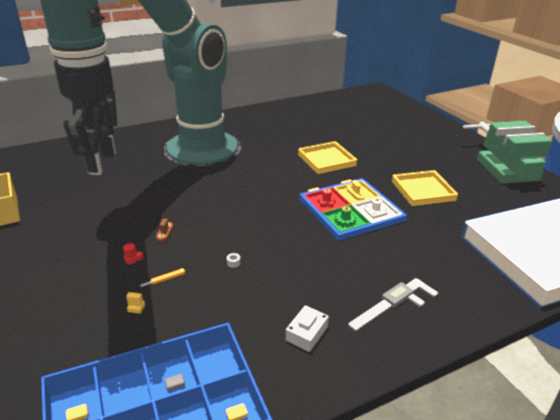

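All four parts stand flat in their own bays. Before handing in, I'll check the rejects and the brown handle for movement.

```bash
python3 - <<'E'
from h import *
for n,(x,y) in {"sstar":(133,254),"shandle":(136,302),"brown":(165,230)}.items():
    o=[]
    for k in ("scene0","s2"):
        f=load(k); h=hsv(f); m=((h[...,1]>110)&(h[...,2]>55)&((h[...,0]<34)|(h[...,0]>172))).astype(np.uint8)
        m=comp(m,(x,y,16)); yy,xx=np.nonzero(m); o.append((round(xx.mean(),1),round(yy.mean(),1),len(xx)))
    print(n,o)
hand_in()
E
```

```text
sstar [(np.float64(131.3), np.float64(253.4), 332), (np.float64(131.5), np.float64(253.7), 337)]
shandle [(np.float64(134.7), np.float64(302.1), 357), (np.float64(134.7), np.float64(302.3), 361)]
brown [(np.float64(164.0), np.float64(230.4), 273), (np.float64(163.9), np.float64(230.3), 275)]
the job is handed in; nothing more can be done
```

I put the red star knob, yellow pull handle, green gear and white foot, in that order, into the bays of their own colour. I handed the job in at about 38 s on the robot's clock.

- **Placement:** the last wrist, top and scene pictures show each part standing flat near the middle of its own bay, hub or fin up, with the gripper well clear.
- **Rejects:** the short star and short handle moved 0.4 px or less between the first and last scene pictures, which is picture noise. The brown handle did not move either.
- **Position checks:** the camera views agreed to about 2 mm, except the foot in the scene view, which was about 5 mm off. I left that reading out and used the top and wrist views instead. No check failed.

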